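# Sort the bench things into their trays

### The job

Sort the four loose things in front of the trays, each into the tray that already holds one of its own kind: both dropper bottles to the dropper bottle, the pen to the pen, the jar to the jar. Bottles and jar must stand upright on the tray floor and the pen lie flat along its tray, and do not shift or knock over what is already in the trays.

Things in the scene. Friction and masses are not known exactly. Their poses are not given: they have to be found in the camera images.
- bottle_tray: Fixed shallow grey metal tray, open on top, the same as the other two trays but for what stands in it: 130 mm along its x, 180 mm along its y, rim 20 mm above the worktop (rolled rim 5 mm thick), floor 3 mm above the worktop, inside 124 x 174 mm at the floor. Origin: centre of its underside, on the worktop; x and y level, z up. This is the tray that holds the cream-capped dropper bottle: the tray for dropper bottles.
- pen_tray: Fixed shallow grey metal tray, open on top, the same as the other two trays but for what stands in it: 130 mm along its x, 180 mm along its y, rim 20 mm above the worktop (rolled rim 5 mm thick), floor 3 mm above the worktop, inside 124 x 174 mm at the floor. Origin: centre of its underside, on the worktop; x and y level, z up. This is the tray that holds a red pen: the tray for pens.
- jar_tray: Fixed shallow grey metal tray, open on top, the same as the other two trays but for what stands in it: 130 mm along its x, 180 mm along its y, rim 20 mm above the worktop (rolled rim 5 mm thick), floor 3 mm above the worktop, inside 124 x 174 mm at the floor. Origin: centre of its underside, on the worktop; x and y level, z up. This is the tray that holds the green-lidded jar: the tray for jars.
- tray_bottle: White dropper bottle with a cream cap, already standing in the bottle tray, towards the +y end of that tray: 26 mm wide, 74 mm high. Loose. Origin: centre of its underside, z up.
- tray_pen: Red ball pen already lying in the pen tray, along its y, on its +x side: 12 x 145 x 9 mm. Loose. Origin: middle of its underside; y along the pen, z up.
- tray_jar: White screw-lid jar with a green lid, already standing in the jar tray, towards the +y end of that tray: 65 mm wide, 78 mm high. Loose. Origin: centre of its underside, z up.
- squat_bottle: Squat all-white dropper bottle, standing in front of the trays: round body 28 mm wide and 40 mm high, then a cap 20 mm wide; 60 mm high in all, about 30 g. Origin: centre of its underside, z up.
- slim_bottle: Slim dropper bottle with a long black rubber top, standing in front of the trays: round body 21 mm wide and 44 mm high, then the top 16 mm wide; 77 mm high in all, about 30 g. Origin: centre of its underside, z up.
- pen: Red ball pen lying in front of the trays, the same as the one in the tray: 12 x 145 x 9 mm, about 20 g. Origin: middle of its underside; y along the pen, z up.
- jar: White screw-lid jar with a blue-grey lid, standing in front of the trays: body about 54 mm wide at the foot and 58 mm higher up, lid 61 mm wide from 60 to 76 mm above its underside; about 60 g. Lid fixed. Origin: centre of its underside, z up.
Things that resemble listed ones, but are neither listed nor needed, are in the scene too. Leave any purple look-alike of the pen alone.

How it is judged:
At the end, for the whole second after the job is handed in: Both bottles stand upright (0.15 rad) on the bottle tray's floor and the jar on the jar tray's, the pen lies flat in the pen tray within 0.5 rad of its length, all at rest; what was in the trays is within 20 mm of where it began (x of squat_bottle in the frame of bottle_tray between -0.055 and 0.055 m and y of squat_bottle in the frame of bottle_tray between -0.08 and 0.08 m and z of squat_bottle in the frame of bottle_tray between 0 and 0.008 m and angle between each of squat_bottle, slim_bottle, jar's own z axis and vertical below 0.15 rad and linear speed of each of squat_bottle, slim_bottle, jar, pen below 0.02 m/s and angular speed of each of squat_bottle, slim_bottle, jar, pen below 1.5 rad/s and x of slim_bottle in the frame of bottle_tray between -0.055 and 0.055 m and y of slim_bottle in the frame of bottle_tray between -0.08 and 0.08 m and z of slim_bottle in the frame of bottle_tray between 0 and 0.008 m and x of jar in the frame of jar_tray between -0.04 and 0.04 m and y of jar in the frame of jar_tray between -0.065 and 0.065 m and z of jar in the frame of jar_tray between 0 and 0.008 m and x of pen in the frame of pen_tray between -0.062 and 0.062 m and y of pen in the frame of pen_tray between -0.03 and 0.03 m and z of pen in the frame of pen_tray between -0.002 and 0.016 m and angle between the y axis of pen and the y axis of pen_tray, either way round below 0.5 rad and angle between pen's own y axis and vertical between 1.5 and 1.64 rad and distance of each of tray_bottle, tray_pen, tray_jar from where it was at the start of the episode below 0.02 m); the robot touches nothing.
It fails at once if the cream-capped bottle already in its tray is shifted by more than 20 mm or knocked over (distance of tray_bottle from where it was at the start of the episode above 0.02 m or angle between tray_bottle's own z axis and vertical above 0.5 rad).
It fails at once if the pen already in its tray is shifted by more than 20 mm (distance of tray_pen from where it was at the start of the episode above 0.02 m).
It fails at once if the green-lidded jar already in its tray is shifted by more than 20 mm or knocked over (distance of tray_jar from where it was at the start of the episode above 0.02 m or angle between tray_jar's own z axis and vertical above 0.5 rad).
It also fails if it takes over 106 s, if anything falls off the work surface, if the arm or the gripper's body presses on something with over 40 N, if the wrist force passes 120 N, or if a joint passes its speed limit or range.

### The arm

A 7-joint arm with a two-finger parallel gripper is mounted at the origin on a cart in front of the work surface, level with it; the furniture and walls round the work are solid. World frame = base frame: x ahead of the robot, y to its left, z up, the work surface at z = 0. Lengths are in m, angles in rad, forces in N, time in s.
With the tool pointing down it reaches from about 0.35 to 0.9 m from the base axis. Payload 8.1 kg.
Tool frame: the origin (TCP) lies between the finger pads; the fingertips stand 17 mm ahead of it and the grasp point (between the pads) lies 2 mm behind it; z points along the fingers, y is the direction in which the jaws open and shut (so a half turn about z gives the same grasp; the last joint's range is limited). The gripper opens to 92 mm and grips with 3 to 60 N. Pads are 19 mm wide; open, the fingers measure 130 mm over their backs; the gripper's body (75 mm by 190 mm) begins 47 mm behind the grasp point.
Start: joints at [-0.103, 0.434, 0.025, 1.573, -0.012, 1.134, -0.075], TCP at [0.625, -0, 0.244] pointing down, gripper open.
Joint ranges: [-2.62, 2.62], [-0.44, 2.09], [-1.27, 1.32], [0.08, 2.57], [-1.32, 4.46], [0.12, 2], [-2.74, 2.74]. Speed limits (rad/s): [2.22, 2.22, 3.01, 3.01, 3.14, 3.14, 3.14].

### API

Orientations are given as a rotation vector (axis times angle).
In Python, from cell import arm gives the robot as it stands. The module is installed in compiled form; this text tells all that it offers.
- The arm moves only by the shell command python3 -m crank 'ROWS' [FORCE]. ROWS is JSON, a list of rows, each a list of 5 numbers: the opening, from 0 (shut) to 1 (fully open), then the shift along the world's x, y, z normalised to -1 to 1, where 1 is 40 cm, then the turn about the world's z normalised to -1 to 1, where 1 is 60 degrees. In form: [[fingers, tx, ty, tz, twist], ...]. A call has exactly 8 rows; each row shifts and turns the commanded pose from where the row before left it; what a row does not reach is not made up. A row lasts 1/12 s, in which the tool goes at most 41.7 mm and 7.16 degrees, less where a joint would pass 70% of its speed; a pose out of reach is approached as far as the arm can. A call with a number of a shift or a turn outside -1 to 1 is refused whole. A call with a gripper value outside its range is refused whole. The fingers move at their own pace and stop on an object; FORCE is the grip in N (left out, the last holds). Time passes only in rows, so rows that do not move let the fingers close, or fill a call up. It gives the time, the measured TCP pose, the force and the opening at its end, in the units of the state.
- arm.observe(): the state, without advancing time (a new reading comes with each control period).
- arm.get_image(name): name is "scene" or "side" or "wrist"; returns the picture (400x640x3 uint8, red, green, blue); there is no depth.
- arm.get_calibration(name): a dict with "intrinsics" (3x3 intrinsics, pixels), "extrinsics" (4x4, takes a point from camera to world coordinates). Camera axes: x right, y down, z forward; pixel columns grow to the right and rows downward; lengths in m; the calibration is good to about 2 mm. A picture is of the moment at which its call begins: read the wrist's pose just before it. get_calibration takes no time and is no camera call; for the wrist camera it gives the pose at the moment of the call.
- arm.sign_off(): hands the job in, once; it reports no verdict.
The state is a dict: "clock": time; "joints": joint angles; "dq": joint speeds; "joint_efforts": joint torques, N m; "position": TCP position; "ee_rot": TCP orientation; "force": force on the tool from outside, world axes, zero at the start; "ft_torque": the same for the moment, N m; "width": opening from 0.0 (shut) to 1.0 (fully open).
Only numpy, scipy, OpenCV 4.12 (cv2) and the standard library are available. Lean on these libraries where they do the work, as an engineer would, in place of code of your own. Each camera call takes 0.05 s, during which the arm holds its last target.

## Working session

There is one attempt and no reset: what is moved stays moved. The work goes in short steps, Python scripts to look and compute and a shell command to move; the robot and the scene stay as the last step left them, time stands still between calls to the robot, and variables do not carry over. Pictures are saved under pics/ and viewed, and the job is handed in when it is done.

```bash
mkdir -p pics
python3 - <<'E'
from cell import arm
import cv2,numpy as np
print(arm.observe())
for n in ["scene","side","wrist"]:
    im=arm.get_image(n); cv2.imwrite(f"pics/{n}0.png",im[:,:,::-1])
    c=arm.get_calibration(n); print(n,np.round(c["intrinsics"],1).tolist(),np.round(c["extrinsics"],3).tolist())
E
```

```text
{'clock': 0.0, 'joints': array([-0.10259819,  0.43519337,  0.0249818 ,  1.57408581, -0.0116032 ,
        1.13399596, -0.07512601]), 'dq': array([ 0.00080707,  0.00070693, -0.00088318,  0.00170029,  0.00049858,
        0.00023902,  0.00138478]), 'joint_efforts': array([ 3.89017032e-04, -6.67853522e+01,  9.84863900e-01, -3.14464223e+01,
       -6.05165795e-02,  4.27553023e-02,  1.12382318e-04]), 'position': array([ 6.24521724e-01, -5.95923312e-05,  2.42967816e-01]), 'ee_rot': array([-2.22086431e+00, -2.22062697e+00,  1.85556400e-03]), 'force': array([ 0.0224    , -0.51197418,  0.3480822 ]), 'ft_torque': array([-0.03564684, -0.02311482,  0.02408607]), 'width': 0.9995153248404356}
scene [[409.5, 0.0, 318.3], [0.0, 409.5, 204.3], [0.0, 0.0, 1.0]] [[-0.746, -0.321, 0.584, -0.033], [-0.666, 0.337, -0.666, 0.679], [0.017, -0.885, -0.465, 0.55], [0.0, 0.0, 0.0, 1.0]]
side [[396.8, 0.0, 318.5], [0.0, 396.8, 196.0], [0.0, 0.0, 1.0]] [[0.951, -0.16, 0.265, 0.264], [-0.309, -0.508, 0.804, -0.956], [0.006, -0.846, -0.533, 0.64], [0.0, 0.0, 0.0, 1.0]]
wrist [[278.6, 0.0, 314.3], [0.0, 278.6, 195.2], [0.0, 0.0, 1.0]] [[1.0, 0.001, -0.002, 0.626], [0.0, -0.963, -0.27, 0.074], [-0.002, 0.27, -0.963, 0.384], [0.0, 0.0, 0.0, 1.0]]
```

View pics/scene0.png

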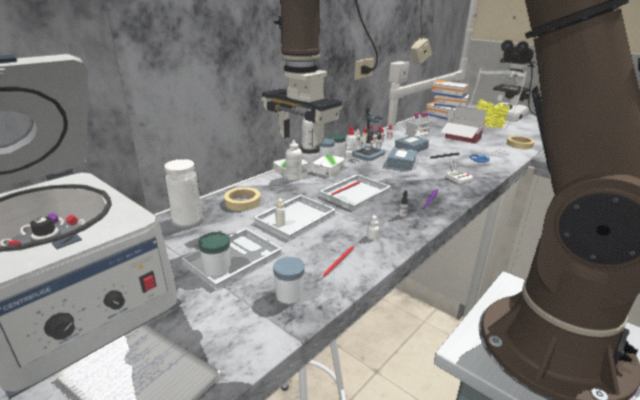

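View pics/side0.png

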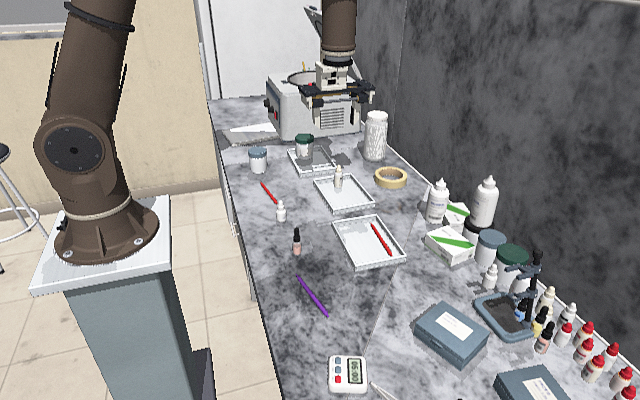

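View pics/wrist0.png

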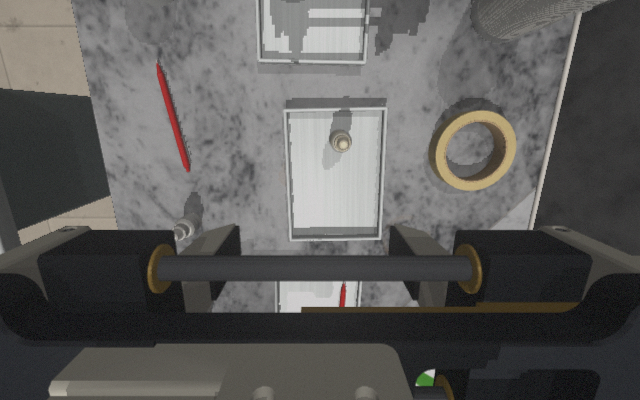

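Side view: jar with blue lid (258,160), red pen (269,192), squat white bottle (281,212), slim black-top bottle (297,241). The purple look-alike is at (312,295), and the bottles behind the trays are clutter. Next, enlarged crops to confirm these.

```bash
cat > h.py <<'E'
import numpy as np,cv2
from cell import arm
def p2w(name,u,v,z,c=None):
    c=c or arm.get_calibration(name); K=np.array(c["intrinsics"]);T=np.array(c["extrinsics"])
    d=T[:3,:3]@np.linalg.solve(K,[u,v,1]); o=T[:3,3]
    return np.round(o+d*(z-o[2])/d[2],4)
def w2p(name,p,c=None):
    c=c or arm.get_calibration(name); K=np.array(c["intrinsics"]);T=np.array(c["extrinsics"])
    q=K@(T[:3,:3].T@(np.array(p)-T[:3,3])); return np.round(q[:2]/q[2],1)
def crop(f,x0,y0,x1,y1,s,out):
    im=cv2.imread(f)[y0:y1,x0:x1]; cv2.imwrite(out,cv2.resize(im,None,fx=s,fy=s,interpolation=cv2.INTER_CUBIC))
E
python3 - <<'E'
from h import *
crop("pics/side0.png",230,125,430,275,4,"pics/side0c.png")
crop("pics/scene0.png",180,160,460,310,2.8,"pics/scene0c.png")
E
```

```text
(no output)
```

View pics/side0c.png

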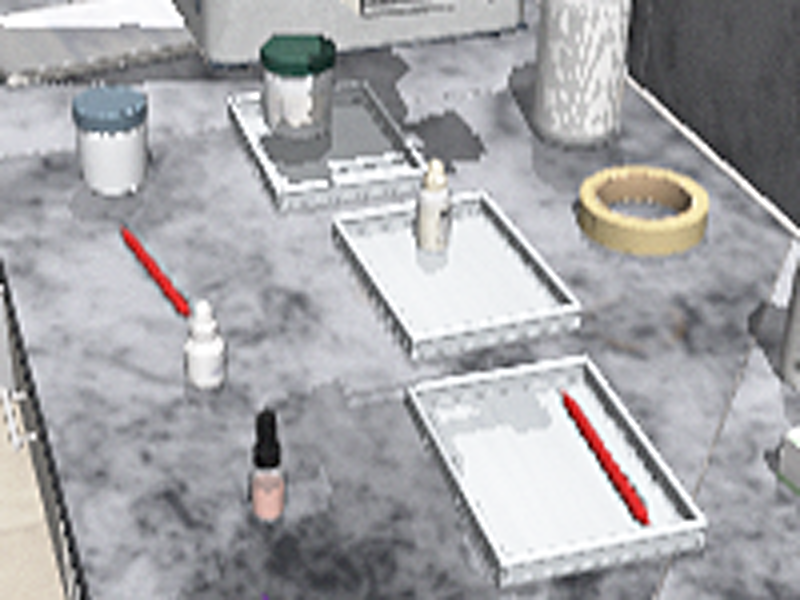

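View pics/scene0c.png

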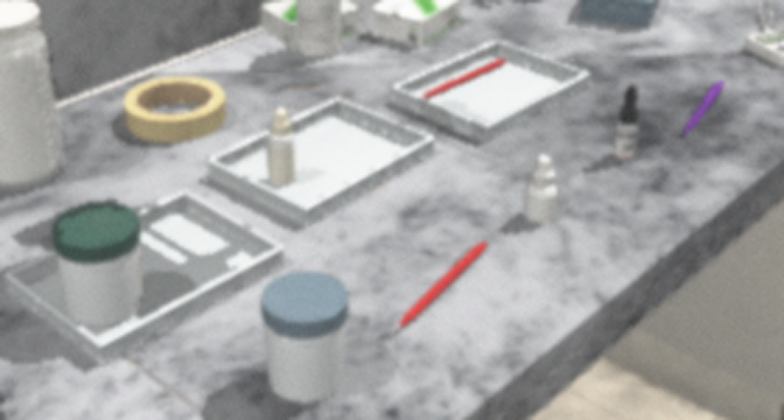

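Run:
```python
from h import *
S=lambda x,y,z:p2w("side",230+x/4,125+y/4,z)
C=lambda x,y,z:p2w("scene",180+x/2.8,160+y/2.8,z)
W=lambda x,y,z:p2w("wrist",x,y,z)
print("squat",S(203,303,.06),C(544,157,.06),"body",S(205,362,.02),C(541,201,.02), W(184,227,.06))
print("slim",S(266,412,.077),C(631,90,.077),S(267,495,.022),C(626,140,.022))
print("jar",S(110,102,.076),C(304,292,.076))
print("pen",S(124,232,.005),S(187,312,.005),C(402,324,.005),C(485,244,.005),W(159,67,.005),W(188,170,.005))
print("bt corners",S(333,222,.02),S(486,195,.02),S(579,310,.02),S(413,347,.02),W(285,109,.02),W(386,108,.02),W(383,240,.02),W(290,241,.02))
print("pt corners",S(408,388,.02),S(587,358,.02),S(704,524,.02),S(500,575,.02))
print("jt corners",S(228,98,.02),S(365,83,.02),S(425,168,.02),S(280,198,.02),W(259,62,.02),W(366,63,.02))
print("tjar",S(299,50,.078),C(97,228,.078),"tbot",S(435,164,.074),W(343,144,.074),"tpen",S(568,396,.01),S(643,521,.01))
```

```text
squat [ 0.4483 -0.074   0.06  ] [ 0.4421 -0.0721  0.06  ] body [ 0.4451 -0.0855  0.02  ] [ 0.4368 -0.0656  0.02  ] [ 0.4625 -0.0583  0.06  ]
slim [ 0.4508 -0.2264  0.077 ] [ 0.4404 -0.2109  0.077 ] [ 0.4475 -0.2357  0.022 ] [ 0.4402 -0.2135  0.022 ]
jar [0.4412 0.218  0.076 ] [0.4377 0.2264 0.076 ]
pen [0.4303 0.1292 0.005 ] [0.4518 0.0014 0.005 ] [0.4237 0.1363 0.005 ] [0.4445 0.0045 0.005 ] [0.4306 0.1345 0.005 ] [0.451  0.0037 0.005 ]
bt corners [0.585  0.0701 0.02  ] [0.7156 0.0749 0.02  ] [ 0.7153 -0.1027  0.02  ] [ 0.5861 -0.111   0.02  ] [0.5887 0.0838 0.02  ] [0.7148 0.085  0.02  ] [ 0.723  -0.0942  0.02  ] [ 0.5907 -0.0959  0.02  ]
pt corners [ 0.5666 -0.1553  0.02  ] [ 0.6951 -0.1593  0.02  ] [ 0.6877 -0.3371  0.02  ] [ 0.5556 -0.3413  0.02  ]
jt corners [0.5615 0.3114 0.02  ] [0.6892 0.305  0.02  ] [0.6846 0.1329 0.02  ] [0.5559 0.1196 0.02  ] [0.559  0.1376 0.02  ] [0.6872 0.1365 0.02  ]
tjar [0.616  0.2678 0.078 ] [0.6063 0.2775 0.078 ] tbot [0.6575 0.0418 0.074 ] [0.6569 0.0456 0.074 ] tpen [ 0.6708 -0.1833  0.01  ] [ 0.6608 -0.3136  0.01  ]
```

```bash
python3 -m crank '[[1,-0.055,-0.085,0,0],[1,-0.055,-0.085,0,0],[1,-0.055,-0.085,0,0],[1,-0.055,-0.085,0,0],[1,-0.055,-0.085,0,0],[1,-0.055,-0.085,0,0],[1,-0.055,-0.085,0,0],[1,-0.055,-0.085,0,0]]' 20
cat > look.py <<'E'
import sys
from h import *
n=sys.argv[1];cam=sys.argv[2]
c=arm.get_calibration(cam); im=arm.get_image(cam); cv2.imwrite(f"pics/{n}.png",im[:,:,::-1])
import pickle; pickle.dump(c,open(f"pics/{n}.pkl","wb"))
s=arm.observe(); print(round(s["clock"],2),np.round(s["position"],4),np.round(s["force"],1),round(s["width"],3))
E
python3 look.py w1 wrist
```

```text
clock: 0.82
position: [0.4475, -0.2733, 0.2437]
ee_rot: [-2.221, -2.221, -0.0]
force: [1.2, -0.6, -0.0]
width: 0.999
0.87 [ 0.4419 -0.2817  0.2439] [-5.6 -6.1 -0.2] 0.996
```

View pics/w1.png

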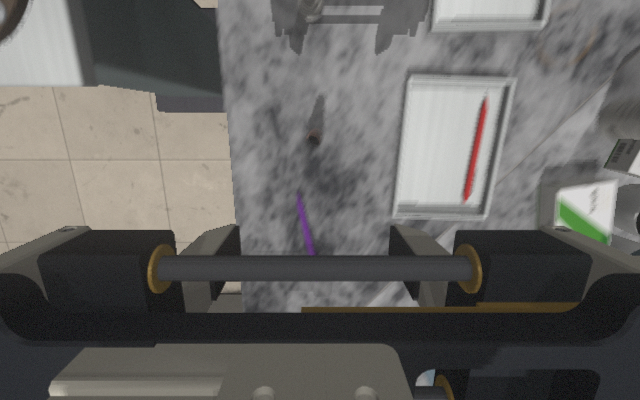

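The wrist view is motion-blurred. The slim bottle is near (314,137) and the pen tray at (455,145). I'll retake it now the arm is at rest.

```bash
python3 -m crank '[[1,0,0,0,0],[1,0,0,0,0],[1,0,0,0,0],[1,0,0,0,0],[1,0,0,0,0],[1,0,0,0,0],[1,0,0,0,0],[1,0,0,0,0]]'
python3 look.py w2 wrist; python3 -c "
from h import *
crop('pics/w2.png',230,0,590,225,2.2,'pics/w2c.png')"
```

```text
clock: 1.53
position: [0.4492, -0.2717, 0.2437]
ee_rot: [2.221, 2.222, 0.0]
force: [0.0, -0.5, 1.0]
width: 0.997
1.58 [ 0.4492 -0.2718  0.2437] [0.4 0.1 0.3] 0.996
```

View pics/w2c.png

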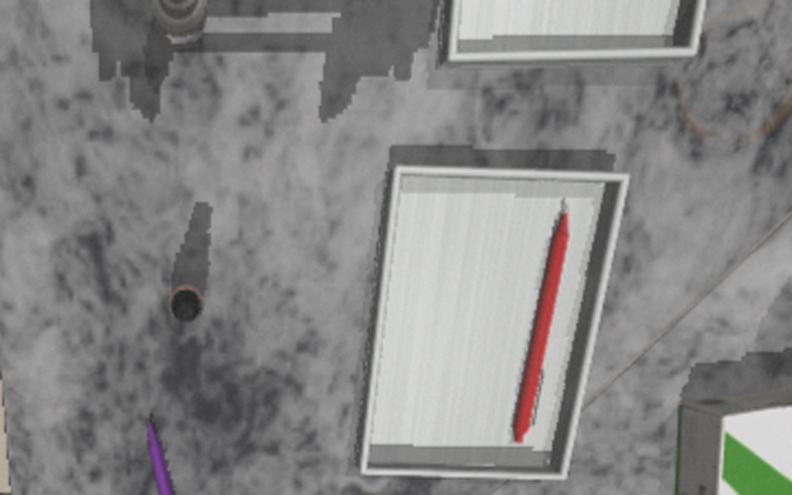

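Run:
```python
from h import *
import pickle
c=pickle.load(open("pics/w2.pkl","rb"))
W=lambda x,y,z:p2w("wrist",230+x/2.2,y/2.2,z,c)
print("slim",W(186,305,.077),W(186,303,.044))
print("squat",W(178,10,.06),W(179,15,.04))
for q in [(397,170),(626,177),(565,476),(363,471)]: print("pt",W(*q,.02))
for q in [(452,56),(696,52)]: print("bt",W(*q,.02))
print("tpen",W(564,205,.01),W(519,440,.01))
```

```text
slim [ 0.4504 -0.2201  0.077 ] [ 0.4504 -0.2214  0.044 ]
squat [ 0.4466 -0.0874  0.06  ] [ 0.4468 -0.0828  0.04  ]
pt [ 0.567  -0.1508  0.02  ]
pt [ 0.6942 -0.1543  0.02  ]
pt [ 0.6899 -0.3302  0.02  ]
pt [ 0.5621 -0.327   0.02  ]
bt [ 0.5907 -0.095   0.02  ]
bt [ 0.7191 -0.093   0.02  ]
tpen [ 0.6681 -0.1682  0.01  ] [ 0.6631 -0.3095  0.01  ]
```

```bash
python3 -m crank '[[1,0,0.065,0,0],[1,0,0.065,0,0],[1,0,0,-0.095,0],[1,0,0,-0.095,0],[1,0,0,-0.095,0],[1,0,0,-0.095,0],[1,0,0,-0.085,0],[1,0,0,-0.05,0]]' 20
python3 -m crank '[[1,0,0,0,0],[0.1,0,0,0,0],[0.1,0,0,0,0],[0.1,0,0,0,0],[0.1,0,0,0,0],[0.1,0,0,0,0],[0.1,0,0,0,0],[0.1,0,0,0,0]]' 15
python3 look.py s3 side; python3 -c "
from h import *
crop('pics/s3.png',230,125,430,275,4,'pics/s3c.png')"
```

```text
clock: 2.25
position: [0.4475, -0.2193, 0.0347]
ee_rot: [-2.219, -2.22, 0.002]
force: [-0.2, 0.3, -0.4]
width: 1.0
clock: 2.92
position: [0.4493, -0.2201, 0.0383]
ee_rot: [2.221, 2.221, 0.001]
force: [0.2, 0.3, -1.1]
width: 0.539
2.97 [ 0.4492 -0.2201  0.0381] [-0.   1.2  0.3] 0.498
```

View pics/s3c.png

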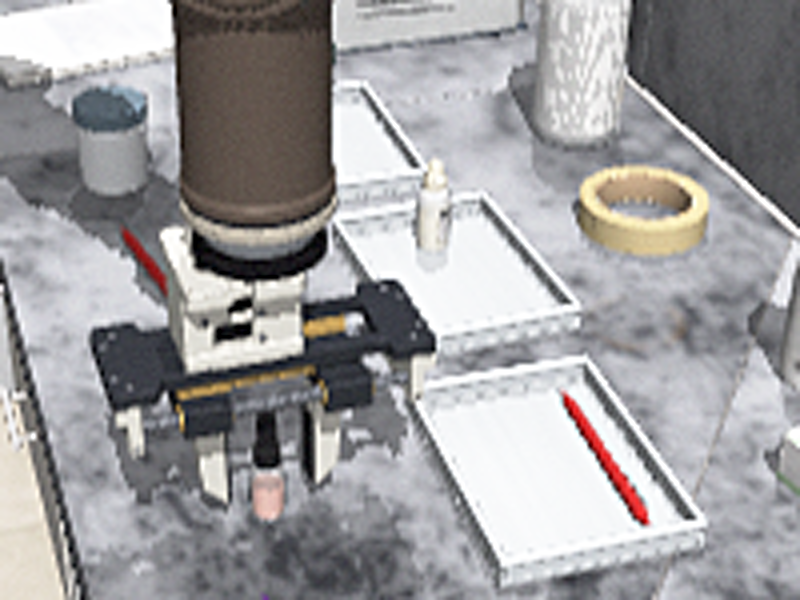

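The slim bottle (267,470 in the crop) is between the fingers, which are still closing.

```bash
python3 -m crank '[[0.1,0,0,0,0],[0.1,0,0,0,0],[0.1,0,0,0,0],[0.1,0,0,0,0],[0.1,0,0,0,0],[0.1,0,0,0,0],[0.1,0,0,0,0],[0.1,0,0,0,0]]' 15
python3 look.py s4 side; python3 -c "
from h import *
crop('pics/s4.png',230,125,430,275,4,'pics/s4c.png')"
```

```text
clock: 3.63
position: [0.449, -0.22, 0.0377]
ee_rot: [-2.222, -2.221, 0.0]
force: [-0.2, -0.3, 0.0]
width: 0.215
3.68 [ 0.449  -0.22    0.0377] [-0.2  0.2 -0.7] 0.216
```

View pics/s4c.png

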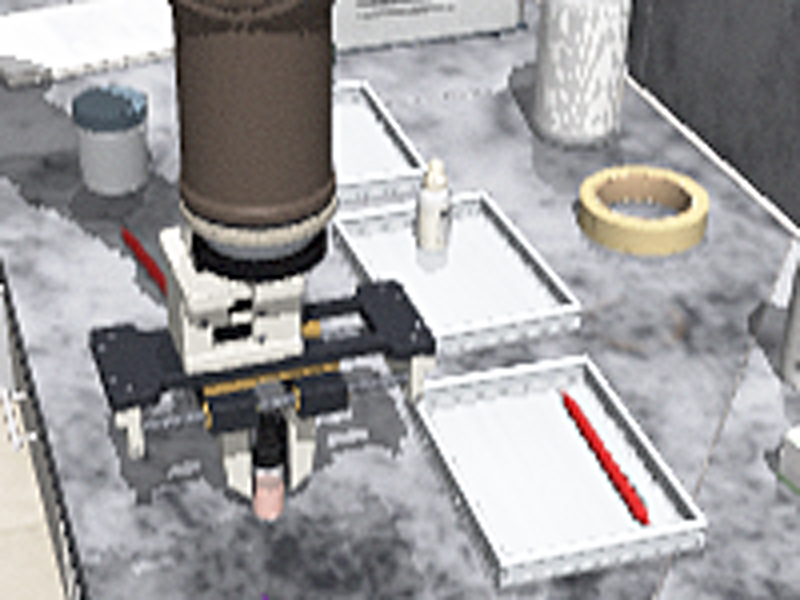

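```bash
python3 -m crank '[[0.1,0,0,0.075,0],[0.1,0,0,0.075,0],[0.1,0.075,0.06,0,0],[0.1,0.075,0.06,0,0],[0.1,0.075,0.06,0,0],[0.1,0.075,0.06,0,0],[0.1,0.075,0.06,0,0],[0.1,0.075,0.06,0,0]]' 15
python3 -m crank '[[0.1,0.0625,0.045,0,0],[0.1,0,0,0,0],[0.1,0,0,0,0],[0.1,0,0,-0.05,0],[0.1,0,0,-0.04,0],[0.1,0,0,-0.03,0],[0.1,0,0,0,0],[0.1,0,0,0,0]]' 15
python3 look.py s5 side; python3 -c "
from h import *
crop('pics/s5.png',230,125,430,275,4,'pics/s5c.png')"
```

```text
clock: 4.35
position: [0.6302, -0.0746, 0.0977]
ee_rot: [-2.221, -2.221, 0.0]
force: [0.3, -0.6, -0.4]
width: 0.217
clock: 5.02
position: [0.653, -0.0589, 0.0493]
ee_rot: [-2.222, -2.219, 0.002]
force: [-0.7, -0.2, -1.2]
width: 0.217
5.07 [ 0.6538 -0.0587  0.0502] [ 0.9 -0.7 -0.5] 0.217
```

View pics/s5c.png

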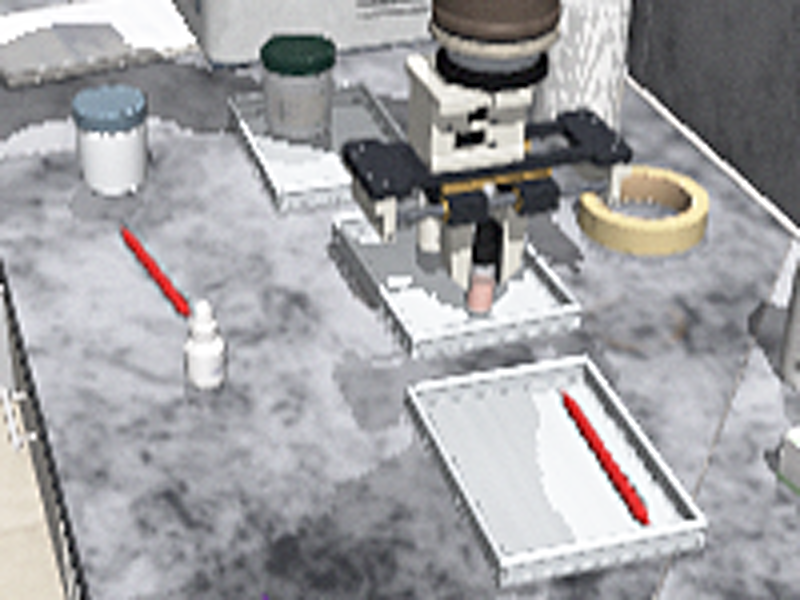

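```bash
python3 -m crank '[[0.1,0,0,-0.0115,0],[0.1,0,0,-0.011,0],[0.1,0,0,0,0],[0.1,0,0,0,0],[0.45,0,0,0,0],[0.45,0,0,0,0],[0.45,0,0,0,0],[0.45,0,0,0,0]]' 15
python3 look.py s6 side; python3 -c "
from h import *
crop('pics/s6.png',300,150,400,225,8,'pics/s6c.png')"
```

```text
clock: 5.73
position: [0.654, -0.058, 0.0408]
ee_rot: [2.221, 2.221, 0.0]
force: [0.5, 0.2, -0.2]
width: 0.432
5.78 [ 0.654  -0.058   0.0408] [-0.7 -0.1 -1.1] 0.443
```

View pics/s6c.png

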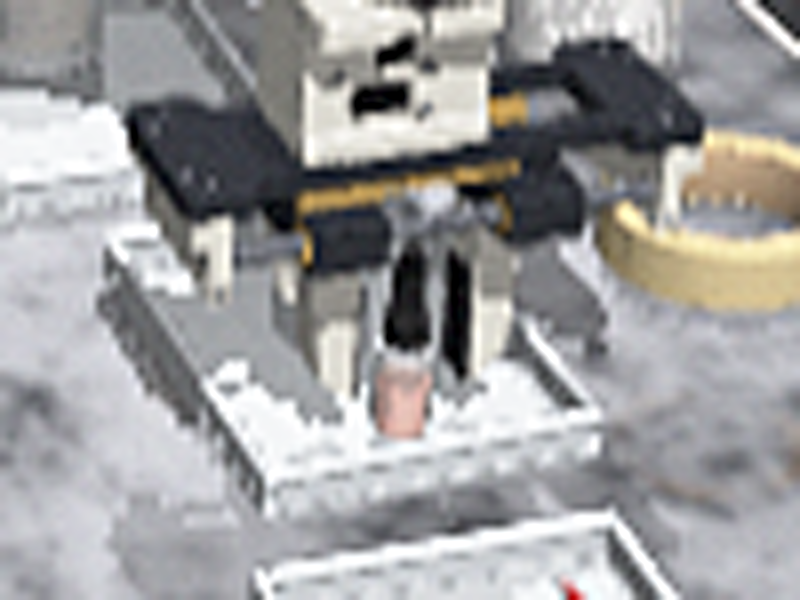

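```bash
python3 -m crank '[[0.45,0,0,0.095,0],[0.45,0,0,0.1,0],[0.45,0,0,0.1,0],[1,-0.09,-0.037,0,0],[1,-0.09,-0.037,0,0],[1,-0.09,-0.037,0,0],[1,-0.09,-0.037,0,0],[1,-0.09,-0.037,0,0]]' 15
python3 -m crank '[[1,-0.07,-0.01,0,0],[1,0,0,0,0],[1,0,0,0,0],[1,0,0,0,0],[1,0,0,0,0],[1,0,0,0,0],[1,0,0,0,0],[1,0,0,0,0]]'
python3 look.py w7 wrist
```

```text
clock: 6.45
position: [0.4722, -0.1325, 0.1589]
ee_rot: [2.221, 2.221, 0.0]
force: [0.9, -1.5, -0.2]
width: 0.761
clock: 7.12
position: [0.4465, -0.1358, 0.1585]
ee_rot: [-2.221, -2.222, 0.0]
force: [0.3, -0.0, 0.1]
width: 0.998
7.17 [ 0.4464 -0.1358  0.1585] [ 0.6  0.2 -0.2] 0.997
```

View pics/w7.png

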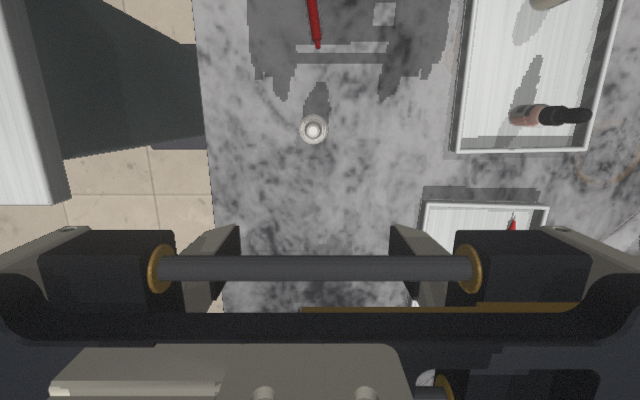

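Run:
```python
from h import *
import pickle
c=pickle.load(open("pics/w7.pkl","rb"))
W=lambda x,y,z:p2w("wrist",x,y,z,c)
print(W(312,130,.06),W(313,129,.04),"slim",W(518,115,.003),W(590,115,.08))
print("bt",W(457,152,.02),W(589,150,.02), "pen end",W(318,46,.005))
```

```text
[ 0.4455 -0.0721  0.06  ] [ 0.4462 -0.072   0.04  ] slim [ 0.6558 -0.0594  0.003 ] [ 0.6563 -0.0599  0.08  ]
bt [ 0.59   -0.0951  0.02  ] [ 0.7213 -0.093   0.02  ] pen end [0.4509 0.0037 0.005 ]
```

```bash
python3 -m crank '[[1,0,0.08,0,0],[1,0,0.08,0,0],[1,0,0,-0.09,0],[1,0,0,-0.09,0],[1,0,0,-0.08,0],[1,0,0,-0.05,0],[1,0,0,0,0],[0.15,0,0,0,0]]' 15
python3 -m crank '[[0.15,0,0,0,0],[0.15,0,0,0,0],[0.15,0,0,0,0],[0.15,0,0,0,0],[0.15,0,0,0,0],[0.15,0,0,0,0],[0.15,0,0,0,0],[0.15,0,0,0,0]]'
python3 -m crank '[[0.15,0,0,0,0],[0.15,0,0,0,0],[0.15,0,0,0,0],[0.15,0,0,0,0],[0.15,0,0,0,0],[0.15,0,0,0,0],[0.15,0,0,0,0],[0.15,0,0,0,0]]'
python3 look.py s8 side; python3 -c "
from h import *
crop('pics/s8.png',230,140,330,215,8,'pics/s8c.png')"
```

```text
clock: 7.83
position: [0.4454, -0.072, 0.0342]
ee_rot: [-2.22, -2.22, 0.003]
force: [0.2, -0.3, -0.0]
width: 0.965
clock: 8.5
position: [0.446, -0.072, 0.0348]
ee_rot: [2.221, 2.221, 0.0]
force: [0.3, -0.5, -0.9]
width: 0.397
clock: 9.17
position: [0.446, -0.0721, 0.0347]
ee_rot: [-2.222, -2.221, 0.0]
force: [-0.9, -0.1, 1.1]
width: 0.292
9.22 [ 0.446  -0.072   0.0347] [0.1 0.5 0.5] 0.29
```

View pics/s8c.png

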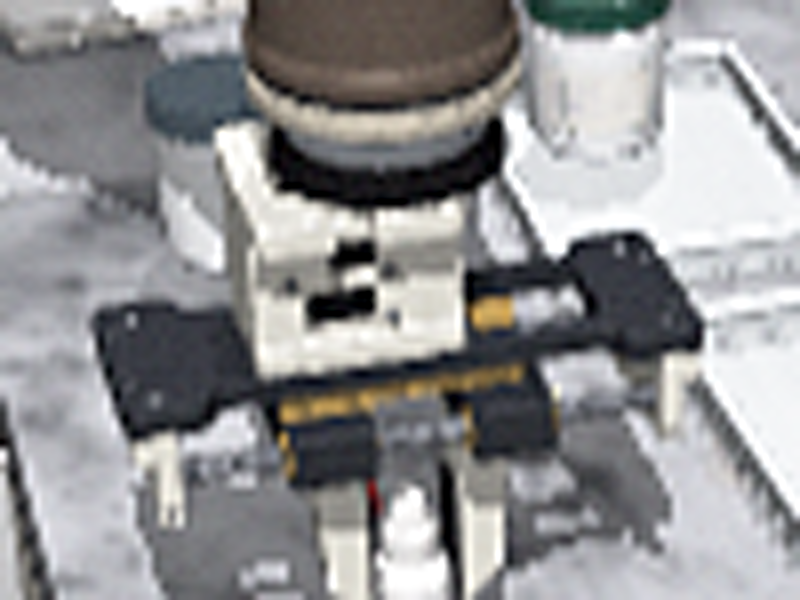

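```bash
python3 -m crank '[[0.15,0,0,0.09,0],[0.15,0,0,0.08,0],[0.15,0,0.09,0,0],[0.15,0.05,0.0625,0,0],[0.15,0.095,0,0,0],[0.15,0.095,0,0,0],[0.15,0.095,0,0,0],[0.15,0.095,0,0,0]]' 15
python3 -m crank '[[0.15,0.09,0,0,0],[0.15,0,0,0,0],[0.15,0,0,0,0],[0.15,0,0,-0.06,0],[0.15,0,0,-0.06,0],[0.15,0,0,-0.041,0],[0.15,0,0,0,0],[0.15,0,0,0,0]]'
python3 look.py s9 side; python3 -c "
from h import *
crop('pics/s9.png',300,140,400,215,8,'pics/s9c.png')"
```

```text
clock: 9.88
position: [0.6196, -0.0107, 0.1027]
ee_rot: [2.221, 2.222, 0.0]
force: [0.8, 0.5, -0.6]
width: 0.287
clock: 10.55
position: [0.6525, -0.011, 0.038]
ee_rot: [-2.22, -2.22, 0.003]
force: [0.5, 0.4, -0.3]
width: 0.294
10.6 [ 0.6532 -0.0111  0.0388] [-0.3  0.6  0.4] 0.297
```

View pics/s9c.png

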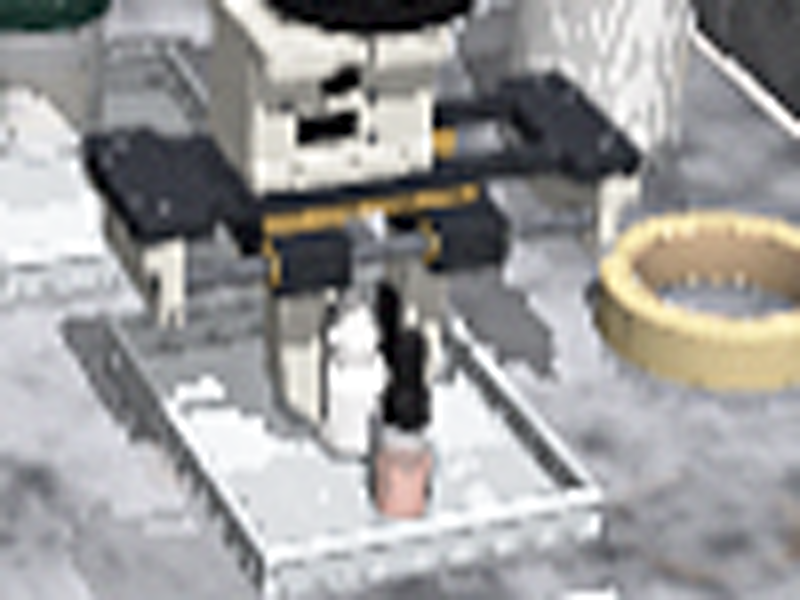

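```bash
python3 -m crank '[[0.5,0,0,0,0],[0.5,0,0,0,0],[0.5,0,0,0,0],[0.5,0,0,0,0],[0.5,0,0,0.09,0],[0.5,0,0,0.1,0],[0.5,0,0,0.1,0],[1,-0.08,0.06,0.04,0]]' 15
python3 -m crank '[[1,-0.08,0.06,0,0],[1,-0.08,0.06,0,0],[1,-0.08,0.06,0,0],[1,-0.08,0.06,0,0],[1,-0.08,0.06,0,0],[1,-0.055,0.04,0,0],[1,0,0,0,0],[1,0,0,0,0]]'
python3 -m crank '[[1,0,0,0,0],[1,0,0,0,0],[1,0,0,0,0],[1,0,0,0,0],[1,0,0,0,0],[1,0,0,0,0],[1,0,0,0,0],[1,0,0,0,0]]'
python3 look.py w10 wrist; python3 look.py s10 side; python3 -c "
from h import *
crop('pics/s10.png',230,125,430,275,4,'pics/s10c.png')"
```

```text
clock: 11.27
position: [0.6298, 0.0068, 0.176]
ee_rot: [2.221, 2.206, 0.011]
force: [0.8, 0.3, 2.0]
width: 0.536
clock: 11.93
position: [0.4402, 0.1492, 0.1704]
ee_rot: [2.218, 2.225, 0.001]
force: [1.3, -0.2, -1.2]
width: 0.997
clock: 12.6
position: [0.4411, 0.1481, 0.1698]
ee_rot: [2.222, 2.221, -0.0]
force: [0.1, 0.2, -0.6]
width: 1.001
12.65 [0.4411 0.1481 0.1698] [ 0.3 -0.8 -0.8] 0.996
12.7 [0.4411 0.1482 0.1698] [-0.4  0.1  0.5] 0.999
```

View pics/w10.png

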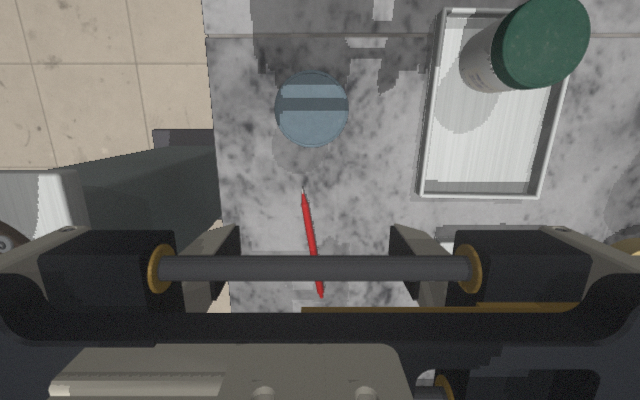

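View pics/s10c.png

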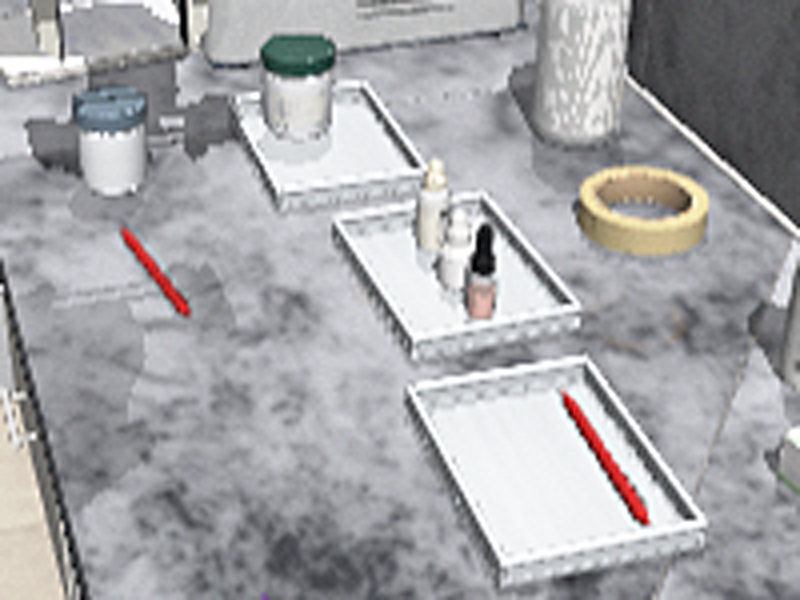

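Both bottles stand in the tray next to the cream-capped one. In the wrist view the jar lid circle is centred at about (312,109), and the jar tray corners are (444,10), (420,196) and (541,198).

Run:
```python
from h import *
import pickle
c=pickle.load(open("pics/w10.pkl","rb"))
W=lambda x,y,z:p2w("wrist",x,y,z,c)
print("jar",W(312,109,.076),"d",W(275,109,.076)-W(348,109,.076))
print("jt",W(420,196,.02),W(541,198,.02),W(442,10,.02),"tjar",W(541,43,.081),"pen ends",W(304,194,.005),W(322,297,.005))
```

```text
jar [0.4402 0.2285 0.076 ] d [-0.0588  0.      0.    ]
jt [0.5568 0.1397 0.02  ] [0.6886 0.1375 0.02  ] [0.5588 0.3164 0.02  ] tjar [0.6105 0.2752 0.081 ] pen ends [0.4303 0.1378 0.005 ] [0.4518 0.0021 0.005 ]
```

```bash
python3 -m crank '[[1,0,0.1,0,0],[1,0,0.098,0,0],[1,0,0,0,0],[1,0,0,-0.09,0],[1,0,0,-0.09,0],[1,0,0,-0.08,0],[1,0,0,0,0],[0.45,0,0,0,0]]' 20
python3 -m crank '[[0.45,0,0,0,0],[0.45,0,0,0,0],[0.45,0,0,0,0],[0.45,0,0,0,0],[0.45,0,0,0,0],[0.45,0,0,0,0],[0.45,0,0,0,0],[0.45,0,0,0,0]]'
python3 look.py s11 side; python3 -c "
from h import *
crop('pics/s11.png',220,100,340,190,6.6,'pics/s11c.png')"
```

```text
clock: 13.37
position: [0.4401, 0.2268, 0.0651]
ee_rot: [-2.221, -2.221, 0.006]
force: [1.2, 1.0, 0.3]
width: 0.963
clock: 14.03
position: [0.4416, 0.2279, 0.0668]
ee_rot: [2.221, 2.221, 0.003]
force: [-1.2, -0.2, 8.5]
width: 0.64
14.08 [0.4416 0.2279 0.0668] [-1.8  0.1  8.2] 0.64
```

View pics/s11c.png

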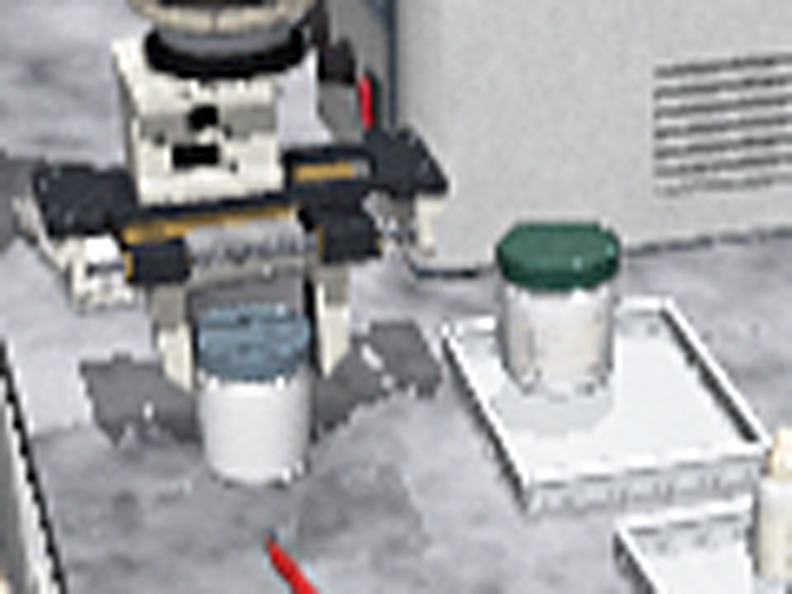

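```bash
python3 -m crank '[[0.45,0,0,0.05,0],[0.45,0,0,0.07,0],[0.45,0,-0.06,0.03,0],[0.45,0.045,-0.0525,0,0],[0.45,0.08,0,0,0],[0.45,0.08,0,0,0],[0.45,0.08,0,0,0],[0.45,0.08,0,0,0]]' 25
python3 -m crank '[[0.45,0.06,0,0,0],[0.45,0.031,0,0,0],[0.45,0,0,0,0],[0.45,0,0,0,0],[0.45,0,0,-0.05,0],[0.45,0,0,-0.04,0],[0.45,0,0,0,0],[0.45,0,0,0,0]]'
python3 look.py s12 side; python3 -c "
from h import *
crop('pics/s12.png',260,100,380,190,6.6,'pics/s12c.png')"
```

```text
clock: 14.75
position: [0.5885, 0.1821, 0.1263]
ee_rot: [2.222, 2.221, 0.001]
force: [1.2, 0.8, -0.4]
width: 0.641
clock: 15.42
position: [0.6218, 0.1825, 0.0895]
ee_rot: [-2.22, -2.221, 0.003]
force: [-0.2, -0.3, 0.4]
width: 0.64
15.47 [0.6228 0.1826 0.0904] [-0.   0.5  0.9] 0.641
```

View pics/s12c.png

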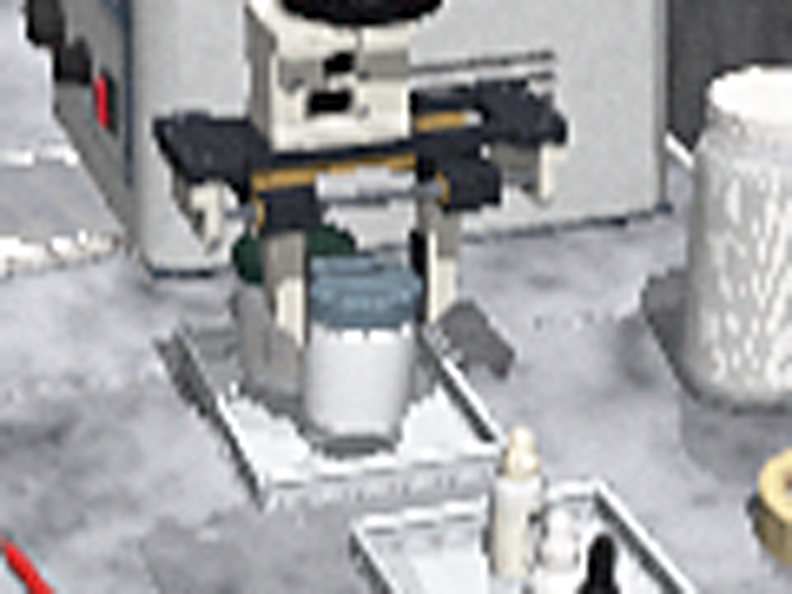

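```bash
python3 -m crank '[[0.45,0,0,-0.02,0],[0.45,0,0,-0.015,0],[0.45,0,0,-0.01,0],[0.45,0,0,-0.005,0],[0.45,0,0,0,0],[0.45,0,0,0,0],[0.45,0,0,0,0],[0.45,0,0,0,0]]' 25
python3 look.py s13 side; python3 -c "
from h import *
crop('pics/s13.png',260,100,380,190,6.6,'pics/s13c.png')"
```

```text
clock: 16.13
position: [0.6232, 0.1825, 0.0701]
ee_rot: [-2.221, -2.221, 0.0]
force: [-3.9, -0.1, 5.9]
width: 0.642
16.18 [0.6232 0.1825 0.07  ] [-2.9 -0.6  6.4] 0.64
```

View pics/s13c.png

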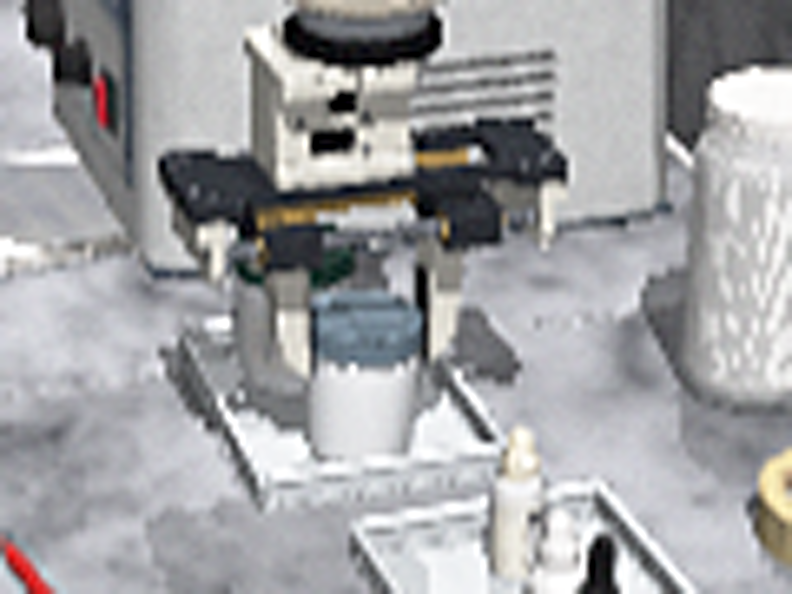

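```bash
python3 -m crank '[[0.9,0,0,0,0],[0.9,0,0,0,0],[0.9,0,0,0,0],[0.9,0,0,0,0],[0.9,0,0,0,0],[0.9,0,0,0.06,0],[0.9,0,0,0.09,0],[0.9,0,0,0.1,0]]' 20
python3 -m crank '[[0.6,-0.07,-0.045,0,0],[0.6,-0.07,-0.045,0,0],[0.6,-0.07,-0.045,0,0],[0.6,-0.07,-0.045,0,0.075],[0.6,-0.07,-0.045,0,0.075],[0.6,-0.07,-0.045,0,0],[0.6,-0.035,-0.014,0,0],[0.6,0,0,0,0]]'
python3 -m crank '[[0.6,0,0,0,0],[0.6,0,0,0,0],[0.6,0,0,-0.09,0],[0.6,0,0,-0.09,0],[0.6,0,0,-0.08,0],[0.6,0,0,0,0],[0.6,0,0,0,0],[0.6,0,0,0,0]]'
python3 look.py s14 side; python3 look.py c14 scene; python3 -c "
from h import *
crop('pics/s14.png',220,110,360,215,5.6,'pics/s14c.png')
crop('pics/c14.png',180,160,460,310,2.8,'pics/c14c.png')"
```

```text
clock: 16.85
position: [0.6222, 0.1819, 0.1691]
ee_rot: [-2.22, -2.22, 0.006]
force: [0.8, -1.2, 0.2]
width: 0.898
clock: 17.52
position: [0.4381, 0.0667, 0.1698]
ee_rot: [-2.042, -2.386, 0.003]
force: [-1.0, 0.3, 0.3]
width: 0.598
clock: 18.18
position: [0.4427, 0.0693, 0.0668]
ee_rot: [2.04, 2.389, 0.001]
force: [0.3, -0.2, 0.7]
width: 0.6
18.23 [0.4431 0.0694 0.0674] [-0.2  0.7  0.7] 0.603
18.28 [0.4431 0.0693 0.0675] [ 0.5  0.8 -0.8] 0.597
```

View pics/s14c.png

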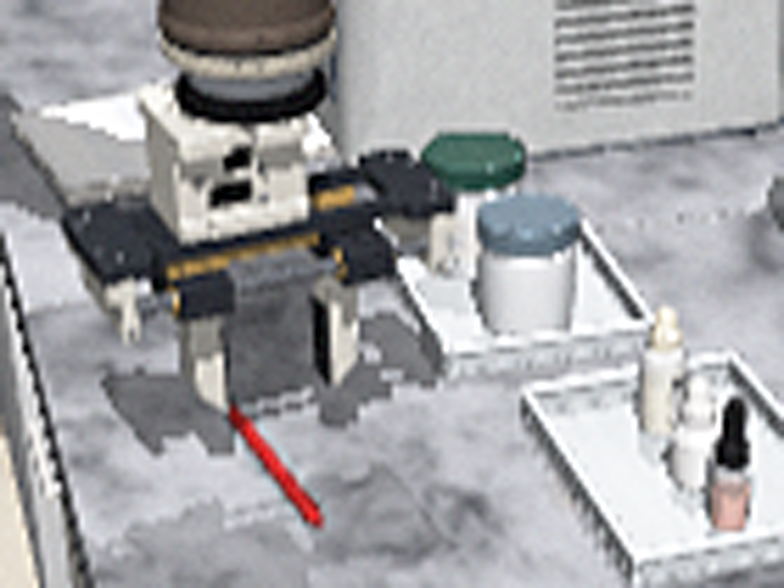

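View pics/c14c.png

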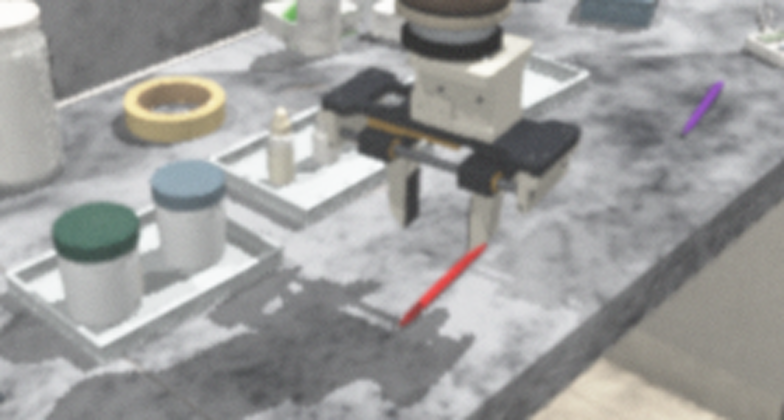

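The jar stands upright in its tray, and the fingers straddle the middle of the pen. Going down.

```bash
python3 -m crank '[[0.6,-0.005,0,-0.06,0],[0.6,0,0,-0.045,0],[0.6,0,0,-0.0165,0],[0.6,0,0,0,0],[0.6,0,0,0,0],[0.0,0,0,0,0],[0.0,0,0,0,0],[0.0,0,0,0,0]]' 20
python3 -m crank '[[0.0,0,0,0,0],[0.0,0,0,0,0],[0.0,0,0,0,0],[0.0,0,0,0,0],[0.0,0,0,0,0],[0.0,0,0,0,0],[0,0,0,0,0],[0,0,0,0,0]]'
python3 -m crank '[[0.0,0,0,0.05,0],[0.0,0,0,0.05,0],[0.0,0,0,0.05,0],[0.0,0,0,0,0],[0.0,0,0,0,0],[0.0,0,0,0,0],[0,0,0,0,0],[0,0,0,0,0]]'
python3 look.py s15 side; python3 -c "
from h import *
crop('pics/s15.png',220,110,360,215,5.6,'pics/s15c.png')"
```

```text
clock: 18.95
position: [0.44, 0.0689, 0.0179]
ee_rot: [2.04, 2.388, 0.002]
force: [-0.3, 0.1, -0.2]
width: 0.433
clock: 19.62
position: [0.4396, 0.0688, 0.0173]
ee_rot: [2.04, 2.389, 0.0]
force: [0.4, 0.0, 4.8]
width: 0.099
clock: 20.28
position: [0.4388, 0.0686, 0.0764]
ee_rot: [-2.04, -2.388, 0.002]
force: [-0.2, 0.7, 0.3]
width: 0.098
20.33 [0.4389 0.0686 0.0764] [-0.   0.4  0.1] 0.099
```

View pics/s15c.png

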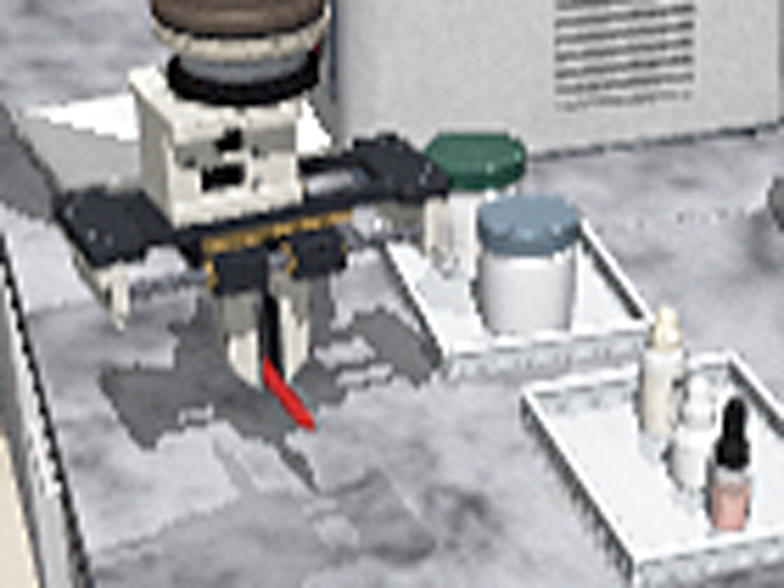

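```bash
python3 -m crank '[[0,0,-0.095,0,-0.061],[0,0,-0.095,0,-0.061],[0,0,-0.095,0,-0.061],[0,0,-0.095,0,0],[0,0.07,-0.07,0,0],[0,0.07,-0.07,0,0],[0,0.07,-0.07,0,0],[0,0.07,-0.07,0,0]]' 20
python3 -m crank '[[0,0.07,-0.07,0,0],[0,0.06,-0.0425,0,0],[0,0,0,0,0],[0,0,0,0,0],[0,0,0,0,0],[0,0,0,0,0],[0,0,0,0,0],[0,0,0,0,0]]'
python3 look.py s16 side; python3 look.py w16 wrist; python3 -c "
from h import *
crop('pics/s16.png',300,180,440,285,5.6,'pics/s16c.png')"
```

```text
clock: 21.0
position: [0.5521, -0.1969, 0.0766]
ee_rot: [-2.259, -2.182, 0.001]
force: [1.6, 0.1, -0.9]
width: 0.098
clock: 21.67
position: [0.603, -0.2394, 0.0774]
ee_rot: [-2.258, -2.183, -0.0]
force: [0.1, 0.0, 0.5]
width: 0.1
21.72 [ 0.6031 -0.2396  0.0774] [ 0.3 -0.  -0.9] 0.098
21.77 [ 0.6033 -0.2397  0.0775] [ 0.4 -1.  -0.8] 0.095
```

View pics/s16c.png

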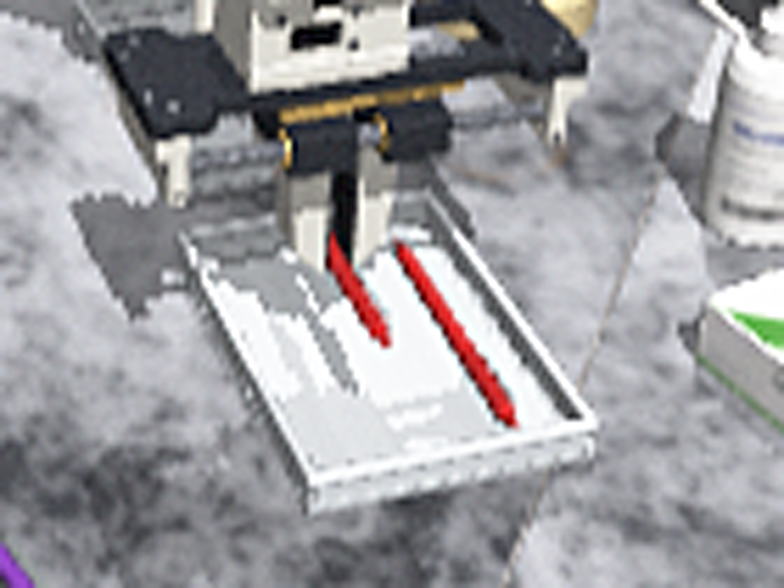

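View pics/w16.png

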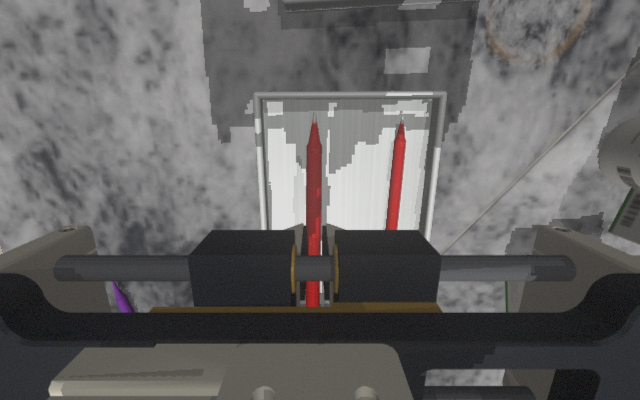

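Run:
```python
from h import *
import pickle
c=pickle.load(open("pics/w16.pkl","rb"))
W=lambda x,y,z:p2w("wrist",x,y,z,c)
print(W(314,113,.065),W(257,95,.02),W(445,95,.02),W(263,99,.003),W(438,99,.003),"tpen",W(402,116,.008),W(390,228,.008))
```

```text
[ 0.6065 -0.1634  0.065 ] [ 0.5686 -0.1499  0.02  ] [ 0.6949 -0.1541  0.02  ] [ 0.5694 -0.1514  0.003 ] [ 0.6976 -0.1558  0.003 ] tpen [ 0.6704 -0.1669  0.008 ] [ 0.6651 -0.2542  0.008 ]
```

```bash
python3 -m crank '[[0,0,-0.015,-0.05,0],[0,0,0,-0.05,0],[0,0,0,-0.03,0],[0,0,0,-0.01,0],[0,0,0,0,0],[0,0,0,0,0],[0,0,0,0,0],[0,0,0,0,0]]' 20
python3 -m crank '[[0.27,0,0,0,0],[0.27,0,0,0,0],[0.27,0,0,0,0],[0.27,0,0,0,0],[0.27,0,0,0,0],[0.27,0,0,0.05,0],[0.27,0,0,0.1,0],[0.27,0,0,0.1,0]]' 20
python3 -m crank '[[0.27,0,0,0.1,0],[0.27,0,0,0.1,0],[0.27,0,-0.1,0,0],[0.27,0,-0.1,0,0],[0.27,0,0,0,0],[0.27,0,0,0,0],[0.27,0,0,0,0],[0.27,0,0,0,0]]'
python3 look.py s17 side; python3 look.py w17 wrist;python3 look.py c17 scene; python3 -c "
from h import *
crop('pics/s17.png',250,125,450,275,4,'pics/s17c.png')
crop('pics/c17.png',180,160,460,310,2.8,'pics/c17c.png')"
```

```text
clock: 22.43
position: [0.6038, -0.2461, 0.0216]
ee_rot: [2.259, 2.183, 0.001]
force: [-0.3, 0.4, 0.1]
width: 0.097
clock: 23.1
position: [0.6021, -0.2458, 0.1209]
ee_rot: [-2.257, -2.18, 0.003]
force: [1.1, -0.1, -0.0]
width: 0.27
clock: 23.77
position: [0.6037, -0.3248, 0.2008]
ee_rot: [-2.257, -2.183, -0.001]
force: [-0.1, 0.0, -0.3]
width: 0.27
23.82 [ 0.6038 -0.3246  0.2009] [-0.3  0.7  0.9] 0.269
23.87 [ 0.6038 -0.3247  0.201 ] [ 0.8 -0.3 -0.5] 0.272
23.92 [ 0.6038 -0.3248  0.2011] [0.1 0.7 0. ] 0.274
```

View pics/s17c.png

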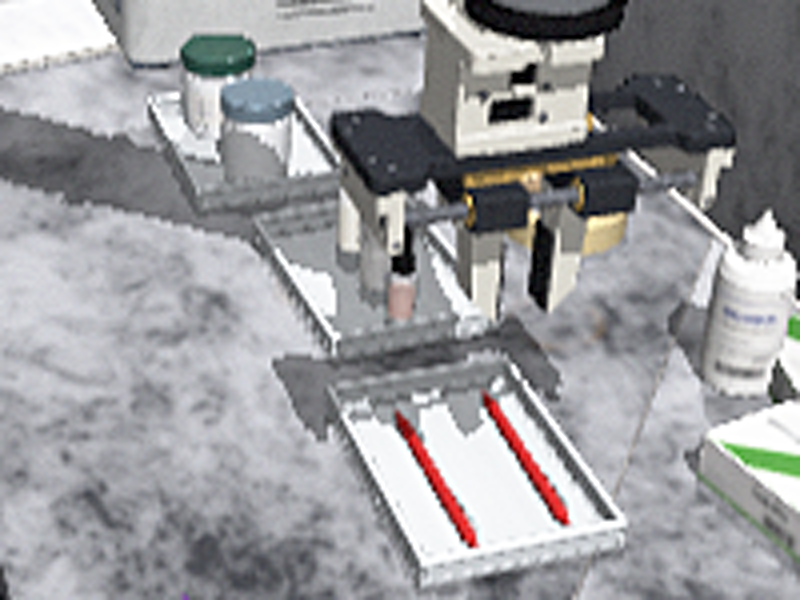

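View pics/w17.png

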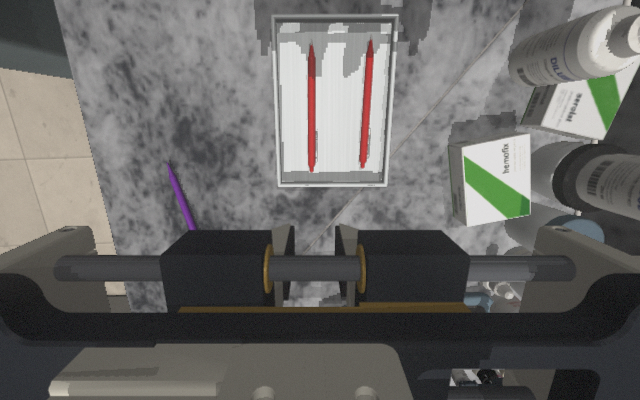

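View pics/c17c.png

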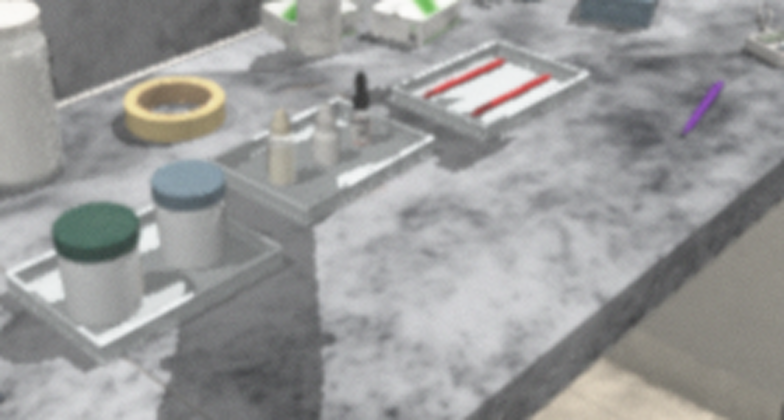

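Everything is upright or flat in the right tray: pens at (312,108) and (368,100) in the wrist view, and all three bottles and both jars standing. The arm is clear, so I'm handing in.

```bash
python3 -c "
from cell import arm
print(arm.sign_off())"
```

```text
the job is handed in; nothing more can be done
None
```

The job is done and handed in at about 24 s of the 106 s allowed. The sign-off gave no verdict.

- **What I did:** I put the slim and squat bottles in the bottle tray, the blue-grey-lidded jar in the jar tray, and the red pen flat along the pen tray beside the red pen already there. I left the purple pen alone.
- **Last checks:** The final side, scene and wrist pictures show all three bottles and both jars upright. Both pens lie flat, and nothing already in the trays looks moved; I judged this by eye rather than measuring final positions. The gripper was about 0.2 m up and touching nothing.
- **Disagreements:** My early position estimates from different cameras differed by up to about 15 mm, so I relied on close wrist-camera views. The jar touched down at about 6 N, well within limits. No check failed.

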